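Mix the sample and hold the reader's shutter open

ROBOT

A 6-joint arm with a two-finger parallel gripper is mounted at the origin on the work surface. World frame = base frame: x ahead of the robot, y to its left, z up, the work surface at z = 0. Lengths are in m, angles in degrees, forces in N, time in s.
With the tool pointing down it reaches from about 0.4 to 0.825 m from the base axis. Payload 7 kg.
Tool frame: the origin (TCP) lies midway between the tips of the shut fingers; the grasp point (between the pads) lies 19 mm behind it; z points along the fingers, y is the line along which they close (so a half turn about z gives the same grasp; the last joint's range is limited). The gripper opens to 88 mm and grips with 3 to 60 N. Pads are 19 mm wide; open, the fingers measure 130 mm over their backs; the gripper's body (78 mm by 193 mm) begins 47 mm behind the grasp point.
Start: joints at [16.507, 20.546, 0.682, 0, -70.136, -16.507], TCP at [0.675, -0, 0.227] pointing down, gripper open.
Joint ranges: [-176.03, 176.03], [-82.01, 121.73], [-58.28, 71.71], [-173.87, 95.51], [-174.79, -0.11], [-173.66, 173.66]. Speed limits (degrees/s): [136.94, 136.94, 172.46, 180, 180, 180].

INTERFACE

Orientations are given as [roll, pitch, yaw] about the fixed x, y, z axes, in that order (R = Rz(yaw) Ry(pitch) Rx(roll)).
In Python, from plant import get_state, optics, order gives the robot as it stands. The module is installed in compiled form; this text tells all that it offers.
- The arm moves only by the tool send_rows, never from a script. Its argument "moves" is a list of rows, each an object with "slide": the shift along the tool's x, y, z as a fraction of full scale, a list of three; "turn": the turn about the tool's z as a fraction of full scale; "gripper": the opening, from 0 (shut) to 1 (fully open). A call has exactly 5 rows; each row is the pose to reach, as a shift and turn from the pose commanded when the call began, along the tool's axes at that moment; what a row does not reach only later rows make up. Full scale, the value 1, is 150 mm for a shift and 90 degrees for a turn. A row lasts 1/12 s, in which the tool goes at most 41.7 mm and 7.16 degrees, less where a joint would pass 70% of its speed; a pose out of reach is approached as far as the arm can. A call with a number of a shift or a turn outside -1 to 1 is refused whole. A call with a gripper value outside its range is refused whole. The fingers move at their own pace and stop on an object; "newtons" is the grip in N (left out, the last holds). Time passes only in rows, so rows that repeat a pose let the fingers close, or fill a call up. It gives the time, the measured TCP pose, the force, the opening and the grip force at its end, in the units of the state.
- get_state(): the state, without advancing time (a new reading comes with each control period).
- optics.capture(name): name is "scene" or "side" or "wrist"; returns a dict with "img" (480x640x3 uint8, red, green, blue), "intrinsics" (3x3 intrinsics, pixels), "origin" and "attitude" of the camera in the world. Camera axes: x right, y down, z forward; pixel columns grow to the right and rows downward; lengths in m; the calibration is good to about 2 mm. A picture is of the moment at which its call begins. There is no depth.
- order.close_job(): hands the job in; it is judged then, once.
Trained networks look in the newest picture that a camera, given by its name, has taken for a name from the list of things; names that differ only in an ending like _2 or _b are one class to them, and where a whole thing is asked for, a point or a joint stands for the part that bears it (a point fixed in the world has none). Each returns a list of dicts, best first, with "p" (0 to 1); they miss things now and then, are a little off and sometimes report something else, mostly with a low value. They report only what shows in the picture. A call takes as long as a camera call. They do not tell look-alikes from the thing itself.
- optics.look_for(camera, name): "location" ([x, y, z] in m, in world coordinates, good to about 4 mm: the middle of the surface that is visible of it).
The state is a dict: "time_s": time; "joints": joint angles; "qd": joint speeds; "joint_torque": joint torques, N m; "tcp_pos": TCP position; "eef_rot": TCP orientation; "contact_force": force on the tool from outside, world axes, zero at the start; "moment": the same for the moment, N m; "gripper_width": finger opening in m; "gripper_force": force on a finger pad.
Only numpy, scipy, OpenCV 4.12 (cv2) and the standard library are available. Lean on these libraries where they do the work, as an engineer would, in place of code of your own. Each camera call takes 0.05 s, during which the arm holds its last target. There are 200 camera calls.

TASK

Take the amber bottle with the red cap, turn it upside down to mix it, and set it down gently, upright, in the round well of the bench reader, letting go of it there. Then pull the reader's black spring-return shutter handle out until its yellow pointer lines up with the red mark, and finish while still holding it steady there, because it springs shut when released. Leave the other bottle, the beaker and the reader's red mark as they are.

Things in the scene. Friction and masses are not known exactly. Their poses are not given: they have to be found in the camera images.
- sample: Sample bottle: closed, amber, red cap, 100 mm tall, 0.09 to 0.18 kg, loose on the bench. Origin: centre of its underside; z points to the cap. Round body 44 mm in diameter up to 68 mm, cap 34 mm in diameter from 80 to 100 mm; centre of mass about 45 mm up. Over 2.2 rad (125 degrees) from upright, kept for a moment, counts as upside down.
- reader: Bench reader, a fixed cream instrument 220 mm deep (x) by 280 mm wide (y). Origin: centre of its underside; x points from its front (robot's side) to its back, y to its left, z up. The flat deck is 50 mm above the bench; along the back edge a housing, 70 mm deep and full width, rises to 85 mm above the bench. The shut shutter tab is 20 mm in front of its centre, 70 mm right.
- well (a point): Centre of the floor of the reader's round sample well, on the deck (50 mm above the bench), 40 mm in front of the reader's centre and 70 mm to its left. A dark ring, 60 mm inside and 72 mm outside diameter, 12 mm high, with a white floor. Axes as the reader's.
- shutter: Shutter slide, right on the deck. Handle: upright black tab, 12 mm thick (reader x), 34 mm wide (y), 4 to 50 mm above the deck. Origin: under the tab's centre, at deck level; axes as the reader's. A strap 20 mm wide, top 7 mm above the deck, runs back into the housing, 54 mm behind the shut tab. Pulls out along reader -x, 0 to 65 mm, against a spring: 3 N shut (as at start) plus 1 N per 10 mm.
- pointer (a point): Centre of the small yellow pointer bar (4 mm wide along reader x) on the shutter tab's right (-y) side, 25 mm from the tab's centre and at the same reader x, 6.5 mm above the deck. Moves with the shutter; axes as the reader's.
- mark (a point): Centre of the red mark, a small block (4 by 16 mm, its top 7.5 mm above the deck) on the white scale right of the shutter; this point is 6.5 mm above the deck, 15 mm further to the right (-y) than the pointer point. It is set 30 to 55 mm in front (-x) of the shut pointer. Lined up: pointer and mark have the same reader x. Axes as the reader's.
- spare: Bystander: a white bottle with a blue cap, same shape and size as the sample; leave it standing. Origin: centre of its underside.
- beaker: Bystander: an open white beaker, 64 mm in diameter at the rim, 75 mm tall; leave it standing. Origin: centre of its underside.
Mind the look-alikes: they are no part of the job. What is meant by the sample is not green, pink or turquoise, and is the larger of those in its own colour.

How it is judged (in metres and radians):
On the way, in this order (a step that is already met when the one before it is completed fails the run):
1. the sample bottle is lifted and turned upside down (angle between sample's own z axis and vertical above 2.2 rad and height (world z) of sample above 0.1 m), for 0.15 s.
2. the bottle stands upright in the well, released (horizontal distance between sample and well below 0.013 m and z of sample in the frame of well between -0.005 and 0.005 m and angle between sample's own z axis and vertical below 0.12 rad and linear speed of sample below 0.03 m/s and contact force between the arm and sample below 0.1 N), for 0.2 s.
3. the shutter pointer is pulled to the red mark by the gripper (x of pointer in the frame of mark between -0.0045 and 0.0045 m and linear speed of shutter below 0.015 m/s and contact force between the fingers and shutter above 1.5 N), for 0.2 s.
At the end, for the whole second after the job is handed in: Bottle upright (0.12 rad) on the well floor, within 13 mm of its centre, still and untouched by the arm; the fingers hold the shutter still (over 1.5 N) with its pointer within 4.5 mm of the red mark along the reader's x, through the last second (all of step 2 and all of step 3); the arm keeps its last pose, push and grip.
It fails at once if the spare bottle is knocked or shifted by more than 30 mm (distance of spare from where it was at the start of the episode above 0.03 m or angle between spare's own z axis and vertical above 0.5 rad).
It fails at once if the beaker is knocked or shifted by more than 30 mm (distance of beaker from where it was at the start of the episode above 0.03 m or angle between beaker's own z axis and vertical above 0.5 rad).
It fails at once if the sample bottle is dropped or slammed into the well (over 0.7 m/s there) (distance between sample and well below 0.04 m and linear speed of sample above 0.7 m/s).
It fails at once if the red mark is shifted by more than 5 mm (distance of mark from where it was at the start of the episode above 0.005 m).
It also fails if it takes over 72 s, if anything falls off the work surface, if the arm or the gripper's body presses on something with over 40 N, if the wrist force passes 120 N, or if a joint passes its speed limit or range.

## Working session

There is one attempt and no reset: what is moved stays moved. The work goes in short steps, Python scripts to look and compute and a tool call to move; the robot and the scene stay as the last step left them, time stands still between calls to the robot, and variables do not carry over. Pictures are saved under pics/ and viewed, at most 10 in all, crops included, and the job is handed in when it is done.

Besides the shell and the picture viewer there is one more tool, called after "Request:" as a command line: name --argument value ..., lists and objects as JSON in quotes. send_rows: Moves the arm, as the interface text tells. Shift numbers are shares of 150 mm and turn numbers shares of 90 degrees, none past 1 either way. Its arguments: {"type":"object","properties":{"moves":{"type":"array"},"newtons":{"type":"number"}},"required":["moves"]}

```bash
mkdir -p pics; ls; cat > h.py <<'E'
from plant import get_state, optics, order
import numpy as np, cv2
def snap(cam, fn=None):
    c=optics.capture(cam)
    if fn: cv2.imwrite('pics/'+fn, c['img'][:,:,::-1])
    return c
def px(c,P):
    R=np.array(c['attitude']); 
    p=R.T@(np.array(P)-np.array(c['origin'])); q=np.array(c['intrinsics'])@p; return q[:2]/q[2]
def ray(c,u,v,z):
    d=np.array(c['attitude'])@np.linalg.inv(c['intrinsics'])@np.array([u,v,1.]); o=np.array(c['origin'])
    return o+d*(z-o[2])/d[2]
E
python3 - <<'E'
from h import *
s=get_state(); print({k:np.round(v,3).tolist() for k,v in s.items()})
for cam in ['scene','side','wrist']:
    c=snap(cam,cam+'0.png'); print(cam,np.round(c['origin'],3),np.shape(c['attitude']),np.round(c['attitude'],3).tolist(),np.array(c['intrinsics'])[0,0])
    for n in ['sample','reader','well','shutter','pointer','mark','spare','beaker']:
        for d in optics.look_for(cam,n): print(n,np.round(d['location'],3),round(d['p'],2), np.round(px(c,d['location'])) if np.shape(c['attitude'])==(3,3) else '')
E
```

```text
pics
{'time_s': 0.0, 'joints': [16.508, 20.593, 0.635, -0.02, -70.137, -16.505], 'qd': [-0.096, 0.031, -0.035, 0.097, -0.021, -0.024], 'joint_torque': [-0.001, -58.273, 29.306, 6.997, 0.007, -0.0], 'tcp_pos': [0.675, -0.0, 0.226], 'eef_rot': [179.904, -0.009, -90.004], 'contact_force': [-0.744, -0.884, -0.428], 'moment': [0.011, 0.039, 0.027], 'gripper_force': 0.0, 'gripper_width': 0.088}
scene [ 1.113 -0.533  1.024] (3,) [-137.792, 0.314, 45.27] 529.4587159671798
sample [0.451 0.45  0.061] 0.91 
reader [ 0.631 -0.167  0.054] 0.77 
well [ 0.635 -0.164  0.05 ] 0.9 
shutter [ 0.59  -0.222  0.064] 0.8 
pointer [ 0.596 -0.221  0.065] 0.57 
pointer [0.645 0.228 0.039] 0.51 
spare [0.458 0.148 0.02 ] 0.38 
beaker [0.645 0.224 0.04 ] 0.77 
side [0.235 1.044 0.664] (3,) [-119.996, 0.641, -165.779] 554.389758119543
sample [0.459 0.363 0.063] 0.95 
sample [0.465 0.25  0.041] 0.81 
sample [0.524 0.267 0.044] 0.68 
sample [0.432 0.474 0.061] 0.59 
sample [0.338 0.326 0.062] 0.57 
reader [ 0.617 -0.086  0.049] 0.85 
well [ 0.617 -0.083  0.045] 0.91 
shutter [ 0.59  -0.214  0.066] 0.79 
pointer [ 0.595 -0.21   0.066] 0.61 
spare [0.447 0.181 0.058] 0.98 
beaker [0.618 0.248 0.056] 0.64 
wrist [ 0.675 -0.066  0.385] (3,) [165.642, -0.014, 179.991] 372.493720245427
sample [0.521 0.256 0.075] 0.54 
sample [0.482 0.324 0.008] 0.45 
reader [ 0.62  -0.102  0.045] 0.62
```

View pics/scene0.png

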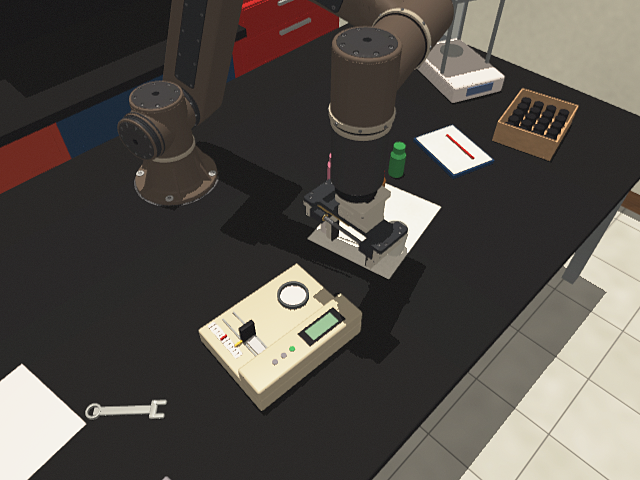

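View pics/side0.png

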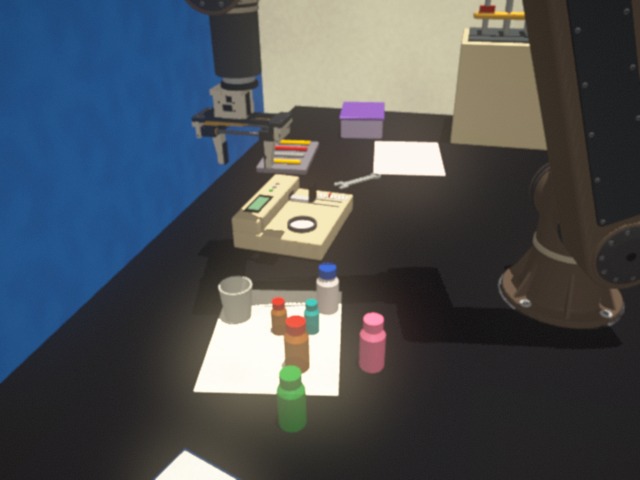

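The side picture holds these candidates: large amber bottle with red cap (296,345), small amber look-alike (279,316), turquoise (312,317), pink (372,343) and green (291,398). The spare with its blue cap is at (328,290) and the beaker at (236,300). I choose (296,345), the larger amber one. In the scene picture the well is at (293,295) and the tab at (246,330). Next I check both in close crops.

```bash
cat >> h.py <<'E'
from scipy.spatial.transform import Rotation as Rn
_cap=optics.capture
def snap(cam, fn=None):
    c=dict(_cap(cam)); c['attitude']=Rn.from_euler('xyz',c['attitude'],degrees=True).as_matrix()
    if fn: cv2.imwrite('pics/'+fn, c['img'][:,:,::-1])
    return c
E
python3 - <<'E'
from h import *
import pickle
a=snap('side'); b=snap('scene'); pickle.dump((a,b),open('c0.pkl','wb'))
A=cv2.resize(a['img'][255:435,190:400,::-1],None,fx=3,fy=3,interpolation=cv2.INTER_CUBIC)
B=cv2.resize(b['img'][255:415,190:370,::-1],None,fx=3.7,fy=3.7,interpolation=cv2.INTER_CUBIC)
cv2.imwrite('pics/cropA.png',A); cv2.imwrite('pics/cropB.png',B)
# cap tops at z=0.1 etc.
for n,u,v,z in [('sample captop',296,322,.1),('well',293,295,.05),('tab',246,330,.075)]:
    print(n,ray(a if 'samp' in n else b,u,v,z).round(3))
print(px(a,[0.459,0.363,.1]),px(a,[0.459,0.363,0]))
E
```

```text
sample captop [0.462 0.345 0.1  ]
well [ 0.578 -0.073  0.05 ]
tab [ 0.588 -0.215  0.075]
[294.53271478 328.99771484] [296.60229028 375.23019825]
```

View pics/cropA.png

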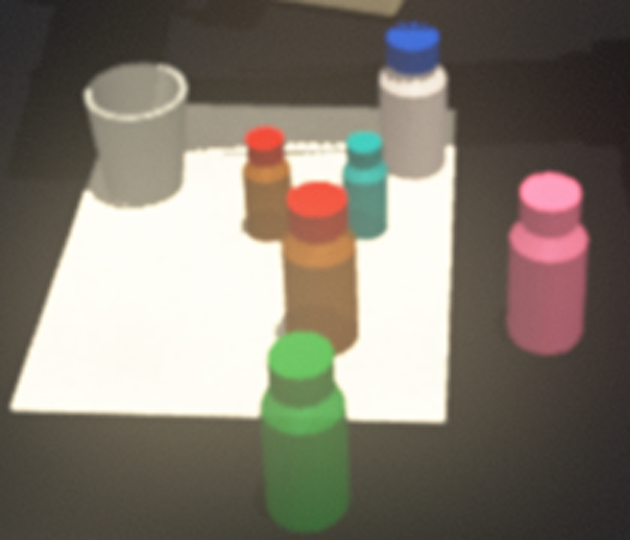

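View pics/cropB.png

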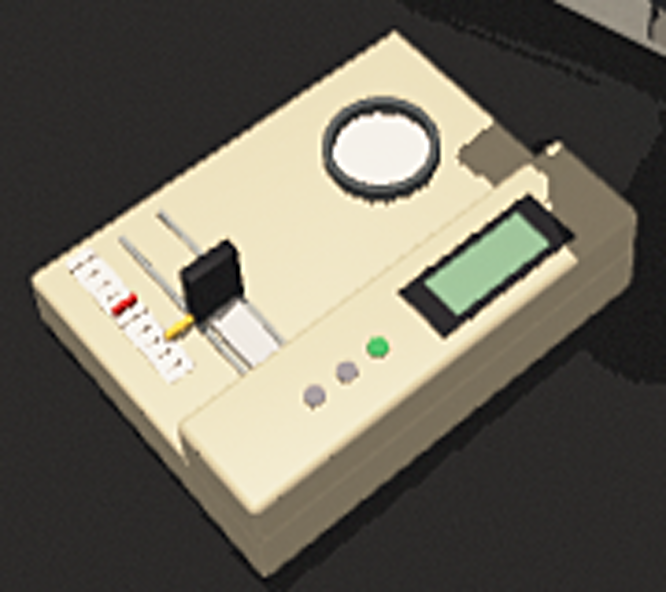

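Crop A confirms the large amber bottle with red cap, its cap top centred at (296,322). The small amber look-alike stands behind it. Crop B shows the reader corners, the well, the yellow pointer at about (238.6,343.4) and the red mark at about (223.5,336.6).

```bash
python3 - <<'E'
from h import *
import pickle
from scipy.optimize import least_squares
a,b=pickle.load(open('c0.pkl','rb'))
def P(u,v): return np.array([190+u/3.7,255+v/3.7])
obs=[((-110,140,50),P(395,30)),((-110,-140,50),P(35,280)),((-40,70,62),P(382,143)),((-20,-95,57),P(180,327)),((110,-140,85),P(258,515)),((110,-140,0),P(265,577)),((40,-140,85),P(185,430))]
def T(p,q): 
    c,s=np.cos(q[2]),np.sin(q[2]); x,y,z=np.array(p)/1000; return [q[0]+c*x-s*y,q[1]+s*x+c*y,z]
f=lambda q: np.ravel([px(b,T(p,q))-o for p,o in obs])
r=least_squares(f,[.63,-.15,0],loss='soft_l1'); q=r.x; print(q, np.degrees(q[2])); print(f(q).reshape(-1,2).round(1).tolist())
for n,p in [('well',(-40,70,50)),('shut',(-20,-70,50)),('cornFL',(-110,140,50)),('cornFR',(-110,-140,50)),('BL',(110,140,85)),('BR',(110,-140,85))]: print(n,np.round(T(p,q),4), 'side px',px(a,T(p,q)).round(1))
m=ray(b,*P(124,300),.0575); y=ray(b,*P(180,327),.057); c,s=np.cos(q[2]),np.sin(q[2])
for w in (m,y): d=w[:2]-q[:2]; print('reader frame',c*d[0]+s*d[1],-s*d[0]+c*d[1])
def O(u,v): return 190+u/3, 255+v/3
for n,u,v,z in [('sample',318,200,.1),('samplebasefront',320,353,0),('spare',413,38,.1),('pink',550,190,.1),('green',301,353,.1),('smallamber',265,138,.07),('turq',365,143,.07),('beakertop',136,92,.075),('paper',12,408,0),('paper',445,420,0),('paper',455,108,0)]: print(n,ray(a,*O(u,v),z).round(3))
E
```

```text
[ 0.61809658 -0.14642298 -0.0509948 ] -2.9217869892952923
[[0.2, -0.7], [-1.7, -0.4], [0.2, -0.4], [0.8, 0.2], [0.0, 0.7], [1.5, 3.0], [-2.4, -1.5]]
well [ 0.5817 -0.0745  0.05  ] side px [298.5 226.3]
shut [ 0.5946 -0.2153  0.05  ] side px [309.  201.2]
cornFL [ 0.5154 -0.001   0.05  ] side px [317.7 244.3]
cornFR [ 0.5011 -0.2806  0.05  ] side px [349.3 194.3]
BL [ 0.7351 -0.0122  0.085 ] side px [226.9 218.2]
BR [ 0.7208 -0.2918  0.085 ] side px [271.5 173.5]
reader frame -0.05673773671363194 -0.10929827194370113
reader frame -0.021499308670933845 -0.09591184090423632
sample [0.462 0.344 0.1  ]
samplebasefront [0.461 0.357 0.   ]
spare [0.451 0.168 0.1  ]
pink [0.339 0.305 0.1  ]
green [0.436 0.463 0.1  ]
smallamber [0.524 0.255 0.07 ]
turq [0.462 0.246 0.07 ]
beakertop [0.617 0.232 0.075]
paper [0.614 0.439 0.   ]
paper [0.379 0.392 0.   ]
paper [0.439 0.096 0.   ]
```

Request:
send_rows --moves '[{"slide": [-0.2,0.12,0],"turn": 0,"gripper": 1},{"slide": [-0.4,0.24,0],"turn": 0,"gripper": 1},{"slide": [-0.6,0.36,0],"turn": 0,"gripper": 1},{"slide": [-0.8,0.48,0],"turn": 0,"gripper": 1},{"slide": [-1,0.6,0],"turn": 0,"gripper": 1}]' --newtons 10

```text
time_s: 1.87
tcp_pos: [0.584, 0.1511, 0.2267]
eef_rot: [-180.0, 0.0, -90.0]
contact_force: [-0.0, 1.0, -0.1]
gripper_width: 0.0879
gripper_force: 0.0
```

Request:
send_rows --moves '[{"slide": [-0.25,0.15,0],"turn": 0,"gripper": 1},{"slide": [-0.5,0.3,0],"turn": 0,"gripper": 1},{"slide": [-0.75,0.5,0],"turn": 0,"gripper": 1},{"slide": [-1,0.7,0],"turn": 0,"gripper": 1},{"slide": [-1,0.82,0],"turn": 0,"gripper": 1}]'

```text
time_s: 2.28
tcp_pos: [0.461, 0.3032, 0.2264]
eef_rot: [-180.0, 0.0, -89.9]
contact_force: [0.6, 1.3, -0.5]
gripper_width: 0.0879
gripper_force: 0.0
```

Request:
send_rows --moves '[{"slide": [-0.15,0,0],"turn": 0,"gripper": 1},{"slide": [-0.29,0,0.1],"turn": 0,"gripper": 1},{"slide": [-0.29,0,0.2],"turn": 0,"gripper": 1},{"slide": [-0.29,0,0.25],"turn": 0,"gripper": 1},{"slide": [-0.29,0,0.25],"turn": 0,"gripper": 1}]'

```text
time_s: 2.7
tcp_pos: [0.461, 0.3426, 0.1871]
eef_rot: [179.9, -0.2, -90.0]
contact_force: [-0.8, 0.2, 0.3]
gripper_width: 0.0879
gripper_force: 0.0
```

```bash
python3 - <<'E'
from h import *
s=get_state(); print({k:np.round(s[k],3).tolist() for k in ['time_s','joints','tcp_pos','eef_rot','contact_force']})
c=snap('wrist','w1.png'); print(c['origin'],c['attitude'].round(3).tolist())
for n in ['sample']:
    for d in optics.look_for('wrist',n): print(n,np.round(d['location'],3),round(d['p'],2), px(c,d['location']).round())
print(px(c,[.462,.344,.1]))
hsv=cv2.cvtColor(c['img'],cv2.COLOR_RGB2HSV)
red=(((hsv[:,:,0]<6)|(hsv[:,:,0]>174))&(hsv[:,:,1]>150)&(hsv[:,:,2]>60)).astype(np.uint8)
n,l,st,ce=cv2.connectedComponentsWithStats(red)
for i in range(1,n):
    if st[i][4]>150: print(st[i],ce[i].round(1),ray(c,*ce[i],.1).round(4))
E
```

```text
{'time_s': 2.7, 'joints': [56.107, 12.942, -15.366, -0.032, -61.894, -56.082], 'tcp_pos': [0.461, 0.343, 0.187], 'eef_rot': [179.864, -0.152, -89.99], 'contact_force': [-0.764, 0.239, 0.254]}
[0.46110228 0.27754053 0.34574438] [[-1.0, 0.001, -0.003], [0.0, 0.969, 0.245], [0.003, 0.245, -0.969]]
sample [0.467 0.336 0.1  ] 0.95 [308. 238.]
sample [0.445 0.446 0.061] 0.91 [336. 354.]
sample [0.354 0.305 0.086] 0.78 [471. 191.]
sample [0.522 0.254 0.076] 0.77 [228. 115.]
sample [0.465 0.244 0.064] 0.76 [312. 101.]
[315.56245328 250.45960407]
[207 102  33  35 924] [223. 119.] [0.5199 0.2586 0.1   ]
[ 285  220   48   52 1934] [308.9 245.5] [0.4666 0.3405 0.1   ]
```

View pics/w1.png

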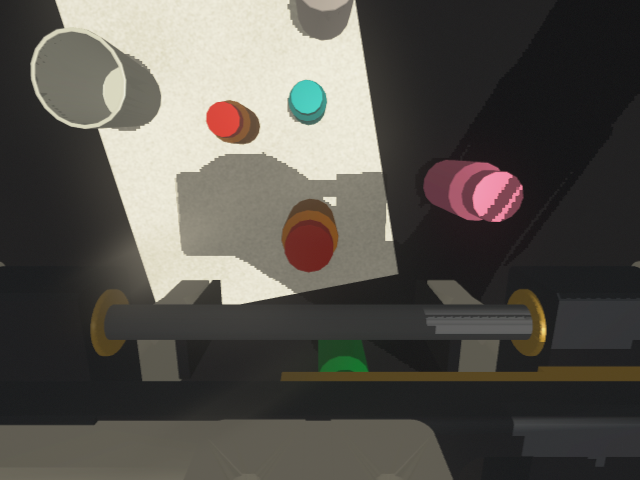

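The wrist picture shows the red cap at (309,247), between the fingers and 4 mm off in x. The neighbours are clear of the fingers' path.

Request:
send_rows --moves '[{"slide": [0,-0.027,0.16],"turn": 0,"gripper": 1},{"slide": [0,-0.027,0.32],"turn": 0,"gripper": 1},{"slide": [0,-0.027,0.48],"turn": 0,"gripper": 1},{"slide": [0,-0.027,0.64],"turn": 0,"gripper": 1},{"slide": [0,-0.027,0.79],"turn": 0,"gripper": 1}]' --newtons 10

```text
time_s: 3.22
tcp_pos: [0.4668, 0.3433, 0.0707]
eef_rot: [-179.9, 0.1, -90.1]
contact_force: [0.1, 1.5, -0.8]
gripper_width: 0.0876
gripper_force: 0.0
```

Request:
send_rows --moves '[{"slide": [0,0,0],"turn": 0,"gripper": 1},{"slide": [0,0,0],"turn": 0,"gripper": 0.6},{"slide": [0,0,0],"turn": 0,"gripper": 0.3},{"slide": [0,0,0],"turn": 0,"gripper": 0.2},{"slide": [0,0,0],"turn": 0,"gripper": 0.2}]'

```text
time_s: 3.63
tcp_pos: [0.4668, 0.3443, 0.0724]
eef_rot: [-179.9, 0.1, -90.0]
contact_force: [0.5, 0.2, -0.7]
gripper_width: 0.0665
gripper_force: 0.0
```

Request:
send_rows --moves '[{"slide": [0,0,0],"turn": 0,"gripper": 0.2},{"slide": [0,0,0],"turn": 0,"gripper": 0.2},{"slide": [0,0,-0.05],"turn": 0,"gripper": 0.2},{"slide": [0,0,-0.1],"turn": 0,"gripper": 0.2},{"slide": [0,0,-0.15],"turn": 0,"gripper": 0.2}]'

```text
time_s: 4.05
tcp_pos: [0.4661, 0.3436, 0.0941]
eef_rot: [-180.0, 0.0, -90.0]
contact_force: [-0.4, -0.4, -1.2]
gripper_width: 0.0336
gripper_force: 10.7
```

Request:
send_rows --moves '[{"slide": [0,0,-0.2],"turn": 0,"gripper": 0.2},{"slide": [0,0,-0.4],"turn": 0,"gripper": 0.2},{"slide": [0,0,-0.6],"turn": 0,"gripper": 0.2},{"slide": [0,0,-0.8],"turn": 0,"gripper": 0.2},{"slide": [0.05,0,-0.98],"turn": 0,"gripper": 0.2}]'

```text
time_s: 4.47
tcp_pos: [0.4662, 0.3367, 0.2429]
eef_rot: [-179.9, 0.1, -90.0]
contact_force: [0.6, 0.7, -0.8]
gripper_width: 0.0335
gripper_force: 10.0
```

Request:
send_rows --moves '[{"slide": [0.15,0.03,0],"turn": 0,"gripper": 0.2},{"slide": [0.35,0.06,0],"turn": 0,"gripper": 0.2},{"slide": [0.55,0.09,0],"turn": 0,"gripper": 0.2},{"slide": [0.75,0.12,0],"turn": 0,"gripper": 0.2},{"slide": [0.95,0.175,0],"turn": 0,"gripper": 0.2}]'

```text
time_s: 4.88
tcp_pos: [0.4395, 0.1922, 0.2407]
eef_rot: [-180.0, 0.0, -90.0]
contact_force: [0.9, 1.2, -0.4]
gripper_width: 0.0334
gripper_force: 10.0
```

Request:
send_rows --moves '[{"slide": [0.2,0,0],"turn": 0,"gripper": 0.2},{"slide": [0.4,0,0],"turn": 0,"gripper": 0.2},{"slide": [0.6,0,0],"turn": 0,"gripper": 0.2},{"slide": [0.8,0,0],"turn": 0,"gripper": 0.2},{"slide": [0.9,0,0.1],"turn": 0,"gripper": 0.2}]'

```text
time_s: 5.3
tcp_pos: [0.4406, 0.0565, 0.2282]
eef_rot: [-179.7, 0.1, -90.0]
contact_force: [0.5, 0.3, -1.1]
gripper_width: 0.0335
gripper_force: 10.0
```

Request:
send_rows --moves '[{"slide": [0,0,0.2],"turn": 0,"gripper": 0.2},{"slide": [0,0,0.4],"turn": 0,"gripper": 0.2},{"slide": [0,0,0.6],"turn": 0,"gripper": 0.2},{"slide": [0,0,0.8],"turn": 0,"gripper": 0.2},{"slide": [0,0,0.96],"turn": 0,"gripper": 0.2}]'

```text
time_s: 5.72
tcp_pos: [0.4406, 0.0586, 0.0809]
eef_rot: [-179.9, 0.0, -90.0]
contact_force: [-2.1, 1.6, 17.5]
gripper_width: 0.0336
gripper_force: 10.0
```

```bash
python3 - <<'E'
from h import *
s=get_state(); print({k:np.round(s[k],4).tolist() for k in ['time_s','joints','tcp_pos','eef_rot','contact_force','gripper_width']})
E
```

```text
{'time_s': 5.7167, 'joints': [33.176, 7.6945, -38.7858, 0.0516, -43.3814, -33.1893], 'tcp_pos': [0.4406, 0.0586, 0.0809], 'eef_rot': [-179.8647, 0.046, -89.9759], 'contact_force': [-2.068, 1.6288, 17.5159], 'gripper_width': 0.0336}
```

```bash
python3 - <<'E'
from h import *
s=get_state(); print(np.round(s['contact_force'],2),np.round(s['tcp_pos'],4))
c=snap('side'); u=px(c,s['tcp_pos']).astype(int); print(u)
b=snap('scene'); v=px(b,s['tcp_pos']).astype(int); print(v)
def crop(c,u,h=75): return cv2.resize(c['img'][max(u[1]-h,0):u[1]+h,max(u[0]-h,0):u[0]+h,::-1],(400,400),interpolation=cv2.INTER_CUBIC)
cv2.imwrite('pics/x2.png',np.hstack([crop(c,u),crop(b,v)]))
E
```

```text
[-2.07  1.63 17.52] [0.4406 0.0586 0.0809]
[344 249]
[293 224]
```

View pics/x2.png

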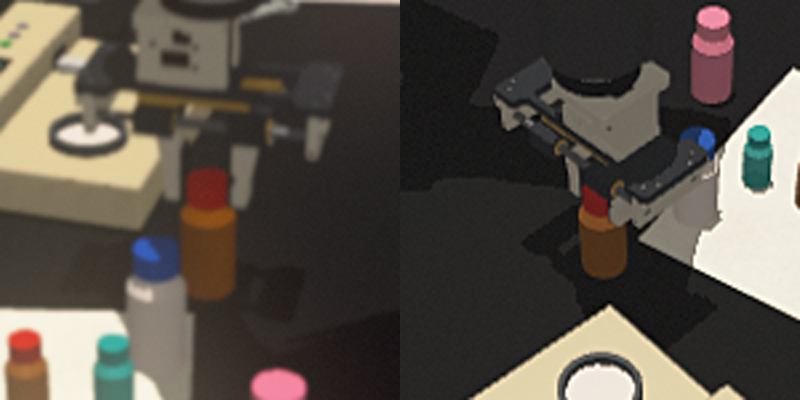

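The bottle is standing on the bench in the grip and has slipped about 8 mm down in the pads. The fingers are at the top of the cap, and the spare is untouched. I'll write a numeric pose check for the bottle and start tilting it about its base edge.

```bash
cat >> h.py <<'E'
def masks(c,near,rad):
    hsv=cv2.cvtColor(c['img'],cv2.COLOR_RGB2HSV).astype(int); H,S,V=hsv[...,0],hsv[...,1],hsv[...,2]
    u=px(c,near); yy,xx=np.mgrid[:480,:640]; reg=np.hypot(xx-u[0],yy-u[1])<rad
    return [reg&((H<5)|(H>174))&(S>140)&(V>60), reg&(H>=5)&(H<18)&(S>130)&(V>50)]
def big(m):
    n,l,st,ce=cv2.connectedComponentsWithStats(m.astype(np.uint8))
    if n<2: return None
    i=1+np.argmax(st[1:,4]); return ce[i],st[i]
def tri(cs,us):
    A=np.zeros((3,3)); b=np.zeros(3)
    for c,u in zip(cs,us):
        d=c['attitude']@np.linalg.inv(c['intrinsics'])@np.array([*u,1.]); d/=np.linalg.norm(d); M=np.eye(3)-np.outer(d,d); A+=M; b+=M@c['origin']
    p=np.linalg.solve(A,b); return p,[np.linalg.norm(px(c,p)-u) for c,u in zip(cs,us)]
def bottle(rad=60,near=None,pic=None):
    s=get_state(); near=s['tcp_pos'] if near is None else near
    cs=[snap('scene'),snap('side')]; out=[]
    ms=[masks(c,near,rad) for c in cs]
    for k,n in enumerate(['cap','body']):
        r=[big(m[k]) for m in ms]
        if any(x is None for x in r): print(n,'missing',r); out.append(None); continue
        p,e=tri(cs,[x[0] for x in r]); out.append(p); print(n,p.round(4),'err',np.round(e,1),'area',[int(x[1][4]) for x in r])
    if all(o is not None for o in out):
        d=out[0]-out[1]; d/=np.linalg.norm(d); print('axis',d.round(2),'tilt',np.degrees(np.arccos(d[2])).round(1))
    print('t',s['time_s'],'tcp',np.round(s['tcp_pos'],4),'F',np.round(s['contact_force'],1),'w',round(s['gripper_width'],4),'gf',round(s['gripper_force'],1))
    if pic:
        h=75; I=[]
        for c in cs:
            u=px(c,near).astype(int); q=cv2.copyMakeBorder(c['img'],h,h,h,h,cv2.BORDER_CONSTANT)[u[1]:u[1]+2*h,u[0]:u[0]+2*h,::-1]; I.append(cv2.resize(q,(400,400),interpolation=cv2.INTER_CUBIC))
        cv2.imwrite('pics/'+pic,np.hstack(I))
    return out
E
python3 -c "
from h import *
bottle()"
```

```text
cap [0.4391 0.0487 0.0903] err [0.4 0.5] area [76, 202]
body [0.4401 0.0507 0.0318] err [1.6 1.9] area [376, 672]
axis [-0.02 -0.03  1.  ] tilt 2.2
t 5.8167 tcp [0.4387 0.0578 0.0793] F [ 1.1 -0.9 -0.4] w 0.0334 gf 10.0
```

Request:
send_rows --moves '[{"slide": [0,0,0],"turn": 0,"gripper": 0.2},{"slide": [0.08,0,0],"turn": 0,"gripper": 0.2},{"slide": [0.17,0,0],"turn": 0,"gripper": 0.2},{"slide": [0.26,0,0.01],"turn": 0,"gripper": 0.2},{"slide": [0.34,0,0.03],"turn": 0,"gripper": 0.2}]' --newtons 5

```text
time_s: 6.33
tcp_pos: [0.4406, 0.0074, 0.0784]
eef_rot: [-179.8, 0.1, -90.0]
contact_force: [1.0, 0.2, -0.0]
gripper_width: 0.0337
gripper_force: 5.0
```

```bash
python3 -c "
from h import *
bottle()"
```

```text
cap [ 0.44   -0.0013  0.0882] err [0.9 1. ] area [68, 183]
body [0.4412 0.0024 0.0303] err [1.9 2.1] area [375, 653]
axis [-0.02 -0.06  1.  ] tilt 3.8
t 6.3333 tcp [0.4406 0.0074 0.0784] F [ 1.   0.2 -0. ] w 0.0337 gf 5.0
```

Request:
send_rows --moves '[{"slide": [0,0,0.02],"turn": 0,"gripper": 0.2},{"slide": [0,0,0.04],"turn": 0,"gripper": 0.2},{"slide": [0,0,0.06],"turn": 0,"gripper": 0.2},{"slide": [0,0,0.06],"turn": 0,"gripper": 0.2},{"slide": [0,0,0.06],"turn": 0,"gripper": 0.2}]'

```text
time_s: 6.85
tcp_pos: [0.4411, 0.0081, 0.0701]
eef_rot: [-179.8, -0.0, -89.9]
contact_force: [-5.9, -1.9, 21.8]
gripper_width: 0.0373
gripper_force: 10.5
```

```bash
python3 -c "
from h import *
bottle()"
```

```text
cap [ 0.4409 -0.0038  0.0865] err [0.8 0.8] area [53, 182]
body [4.416e-01 1.000e-04 2.880e-02] err [1.5 1.7] area [369, 651]
axis [-0.01 -0.07  1.  ] tilt 3.9
t 6.85 tcp [0.4411 0.0081 0.0701] F [-5.9 -1.9 21.8] w 0.0373 gf 10.5
```

Request:
send_rows --moves '[{"slide": [0.04,0,0],"turn": 0,"gripper": 0.2},{"slide": [0.08,0,-0.007],"turn": 0,"gripper": 0.2},{"slide": [0.16,0,-0.01],"turn": 0,"gripper": 0.2},{"slide": [0.24,0,-0.003],"turn": 0,"gripper": 0.2},{"slide": [0.32,0,0.015],"turn": 0,"gripper": 0.2}]'

```text
time_s: 7.37
tcp_pos: [0.4428, -0.0403, 0.0693]
eef_rot: [-179.7, -0.0, -89.8]
contact_force: [-3.8, -7.2, 24.6]
gripper_width: 0.038
gripper_force: 11.9
```

```bash
python3 -c "
from h import *
bottle()"
```

```text
cap [ 0.4424 -0.0588  0.0838] err [1.5 1.5] area [131, 114]
body [ 0.4477 -0.0294  0.035 ] err [4.1 4.3] area [113, 730]
axis [-0.09 -0.51  0.85] tilt 31.5
t 7.3667 tcp [ 0.4428 -0.0403  0.0693] F [-3.8 -7.2 24.6] w 0.038 gf 11.9
```

Request:
send_rows --moves '[{"slide": [0.05,0,0.015],"turn": 0,"gripper": 0.2},{"slide": [0.1,0,0.037],"turn": 0,"gripper": 0.2},{"slide": [0.147,0,0.064],"turn": 0,"gripper": 0.2},{"slide": [0.213,0,0.11],"turn": 0,"gripper": 0.2},{"slide": [0.27,0,0.164],"turn": 0,"gripper": 0.2}]'

```text
time_s: 7.88
tcp_pos: [0.441, -0.0808, 0.0415]
eef_rot: [-179.8, 0.0, -90.0]
contact_force: [-0.2, 1.0, -0.4]
gripper_width: 0.0382
gripper_force: 4.4
```

```bash
python3 -c "
from h import *
bottle(pic='x3.png')"
```

```text
cap [ 0.4407 -0.102   0.0435] err [2.7 2.7] area [167, 56]
body [ 0.4375 -0.0696  0.0153] err [1.3 1.3] area [4, 619]
axis [ 0.08 -0.75  0.65] tilt 49.2
t 7.8833 tcp [ 0.441  -0.0808  0.0415] F [-0.2  1.  -0.4] w 0.0382 gf 4.4
```

View pics/x3.png

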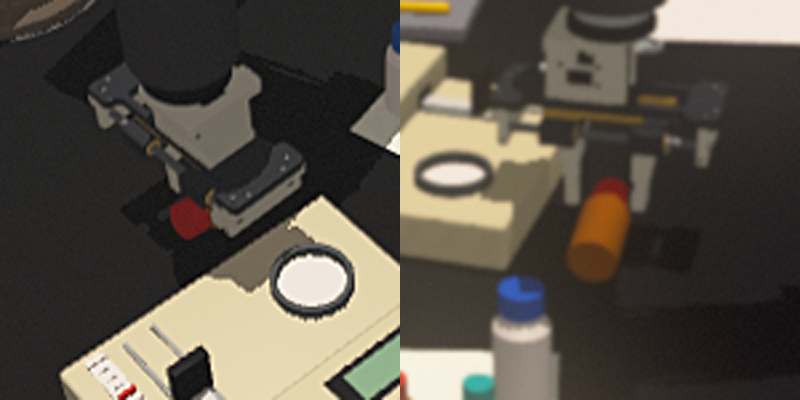

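The side view shows the bottle tipped far over, cap away and base toward the camera, with the fingertips still on its neck. I lower it the rest of the way and open.

Request:
send_rows --moves '[{"slide": [0,0,0.03],"turn": 0,"gripper": 0.2},{"slide": [0.01,0,0.06],"turn": 0,"gripper": 0.2},{"slide": [0.015,0,0.09],"turn": 0,"gripper": 0.2},{"slide": [0.02,0,0.12],"turn": 0,"gripper": 0.2},{"slide": [0.02,0,0.15],"turn": 0,"gripper": 0.2}]' --newtons 3

```text
time_s: 8.4
tcp_pos: [0.4387, -0.0841, 0.0177]
eef_rot: [179.9, -0.0, -90.0]
contact_force: [-2.5, -1.0, 5.0]
gripper_width: 0.0414
gripper_force: 3.1
```

Request:
send_rows --moves '[{"slide": [0,0,0.02],"turn": 0,"gripper": 0.2},{"slide": [0,0,0.04],"turn": 0,"gripper": 0.2},{"slide": [0,0,0.04],"turn": 0,"gripper": 0.5},{"slide": [0,0,0.04],"turn": 0,"gripper": 0.6},{"slide": [0,0,0.04],"turn": 0,"gripper": 0.7}]'

```text
time_s: 8.82
tcp_pos: [0.4405, -0.0837, 0.0124]
eef_rot: [-179.9, 0.0, -90.0]
contact_force: [0.4, -0.2, 0.5]
gripper_width: 0.052
gripper_force: 0.0
```

```bash
python3 - <<'E'
from h import *
bottle()
c=snap('side'); m=masks(c,get_state()['tcp_pos'],60)
for k in m:
    n,l,st,ce=cv2.connectedComponentsWithStats(k.astype(np.uint8)); i=1+np.argmax(st[1:,4]); print(st[i],ce[i]); yy,xx=np.where(l==i); print('lowest px',xx[yy>=yy.max()-1].mean(),yy.max(),'minarea',cv2.minAreaRect(np.c_[xx,yy].astype(np.float32)))
    print('bottom ray z=.0',ray(c,xx[yy>=yy.max()-1].mean(),yy.max()+.5,0.0).round(4))
E
```

```text
cap [ 0.4452 -0.107   0.0294] err [2.3 2.3] area [98, 38]
body [ 0.4314 -0.0088  0.0388] err [2.8 3.1] area [27, 574]
axis [ 0.14 -0.99 -0.09] tilt 95.4
t 8.8167 tcp [ 0.4405 -0.0837  0.0124] F [ 0.4 -0.2  0.5] w 0.052 gf 0.0
[353 231  13   5  36] [359.38888889 232.66666667]
lowest px 360.55555555555554 235 minarea ((359.16802978515625, 232.6516571044922), (12.041254043579102, 3.8025012016296387), 5.19442892074585)
bottom ray z=.0 [ 0.4454 -0.1531  0.    ]
[348 234  21  33 576] [357.88020833 249.80208333]
lowest px 357.27272727272725 266 minarea ((358.0, 250.0), (32.0, 20.0), 90.0)
bottom ray z=.0 [ 0.4253 -0.0077  0.    ]
```

Request:
send_rows --moves '[{"slide": [0,0,0],"turn": 0,"gripper": 0.85},{"slide": [0,0.02,0],"turn": 0,"gripper": 0.85},{"slide": [-0.12,0.04,0],"turn": 0,"gripper": 0.85},{"slide": [-0.3,0.06,0],"turn": 0,"gripper": 0.85},{"slide": [-0.5,0.067,0.01],"turn": 0,"gripper": 0.85}]'

```text
time_s: 9.38
tcp_pos: [0.429, -0.009, 0.0108]
eef_rot: [-180.0, 0.0, -90.1]
contact_force: [0.3, 0.6, -0.4]
gripper_width: 0.0742
gripper_force: 0.0
```

Request:
send_rows --moves '[{"slide": [-0.01,0,0],"turn": 0,"gripper": 0.85},{"slide": [-0.01,0,0],"turn": 0,"gripper": 0.35},{"slide": [-0.01,0,0],"turn": 0,"gripper": 0.35},{"slide": [-0.01,0,0],"turn": 0,"gripper": 0.35},{"slide": [-0.01,0,0],"turn": 0,"gripper": 0.35}]' --newtons 3

```text
time_s: 9.8
tcp_pos: [0.4296, -0.0082, 0.0107]
eef_rot: [180.0, -0.0, -90.1]
contact_force: [-0.2, -1.5, -0.2]
gripper_width: 0.0533
gripper_force: 0.0
```

Request:
send_rows --moves '[{"slide": [0,0,0],"turn": 0,"gripper": 0.35},{"slide": [0,0,0],"turn": 0,"gripper": 0.35},{"slide": [0,0,-0.02],"turn": 0,"gripper": 0.35},{"slide": [0,0,-0.07],"turn": 0,"gripper": 0.35},{"slide": [0,0,-0.13],"turn": 0,"gripper": 0.35}]'

```text
time_s: 10.22
tcp_pos: [0.4292, -0.0079, 0.0304]
eef_rot: [179.9, -0.0, -90.0]
contact_force: [0.1, 0.2, -0.7]
gripper_width: 0.0441
gripper_force: 3.0
```

```bash
python3 -c "
from h import *
bottle()"
```

```text
cap [ 0.4446 -0.1014  0.0335] err [3.2 3.2] area [145, 3]
body [ 0.4339 -0.0468  0.0312] err [0.5 0.5] area [508, 424]
axis [ 0.19 -0.98  0.04] tilt 87.6
t 10.2167 tcp [ 0.4292 -0.0079  0.0304] F [ 0.1  0.2 -0.7] w 0.0441 gf 3.0
```

Request:
send_rows --moves '[{"slide": [0,0,-0.12],"turn": 0,"gripper": 0.35},{"slide": [0,0,-0.25],"turn": 0,"gripper": 0.35},{"slide": [0,0,-0.4],"turn": 0,"gripper": 0.35},{"slide": [0,0,-0.55],"turn": 0,"gripper": 0.35},{"slide": [0,0,-0.7],"turn": 0,"gripper": 0.35}]'

```text
time_s: 10.73
tcp_pos: [0.4293, -0.0076, 0.1362]
eef_rot: [180.0, 0.0, -90.0]
contact_force: [-0.4, -1.0, -1.0]
gripper_width: 0.0438
gripper_force: 3.0
```

```bash
python3 -c "
from h import *
bottle()"
```

```text
cap [ 0.4339 -0.0042  0.0575] err [2.4 2.6] area [74, 129]
body [ 0.4309 -0.0156  0.1153] err [0.7 0.8] area [416, 757]
axis [ 0.05  0.19 -0.98] tilt 168.4
t 10.7333 tcp [ 0.4293 -0.0076  0.1362] F [-0.4 -1.  -1. ] w 0.0438 gf 3.0
```

The bottle is inverted: tilt 168°, base at 0.147 m. I hold it for a moment, then lower it onto the cap edge.

Request:
send_rows --moves '[{"slide": [0,0,0],"turn": 0,"gripper": 0.35},{"slide": [0,0,0],"turn": 0,"gripper": 0.35},{"slide": [0,0,0.1],"turn": 0,"gripper": 0.35},{"slide": [0,0,0.2],"turn": 0,"gripper": 0.35},{"slide": [0,0,0.28],"turn": 0,"gripper": 0.35}]'

```text
time_s: 11.25
tcp_pos: [0.4286, -0.0079, 0.0913]
eef_rot: [179.9, -0.0, -90.0]
contact_force: [-0.2, -0.4, -1.6]
gripper_width: 0.044
gripper_force: 3.0
```

Request:
send_rows --moves '[{"slide": [0.04,0,0.015],"turn": 0,"gripper": 0.35},{"slide": [0.08,0,0.03],"turn": 0,"gripper": 0.35},{"slide": [0.14,0,0.04],"turn": 0,"gripper": 0.35},{"slide": [0.2,0,0.05],"turn": 0,"gripper": 0.35},{"slide": [0.27,0,0.075],"turn": 0,"gripper": 0.35}]'

```text
time_s: 11.67
tcp_pos: [0.4307, -0.0489, 0.0829]
eef_rot: [-179.9, 0.0, -90.0]
contact_force: [-0.2, -0.0, 5.1]
gripper_width: 0.0439
gripper_force: 3.0
```

```bash
python3 -c "
from h import *
bottle()"
```

```text
cap [ 0.4323 -0.0331  0.0071] err [3.  3.2] area [60, 137]
body [ 0.4287 -0.0536  0.0608] err [0.6 0.6] area [326, 695]
axis [ 0.06  0.36 -0.93] tilt 158.8
t 11.6667 tcp [ 0.4307 -0.0489  0.0829] F [-0.2 -0.   5.1] w 0.0439 gf 3.0
```

Request:
send_rows --moves '[{"slide": [0.095,0,0.035],"turn": 0,"gripper": 0.35},{"slide": [0.194,0,0.08],"turn": 0,"gripper": 0.35},{"slide": [0.284,0,0.14],"turn": 0,"gripper": 0.35},{"slide": [0.36,0,0.21],"turn": 0,"gripper": 0.35},{"slide": [0.395,0,0.25],"turn": 0,"gripper": 0.35}]'

```text
time_s: 12.18
tcp_pos: [0.4295, -0.1084, 0.0441]
eef_rot: [-180.0, 0.0, -90.1]
contact_force: [-0.3, -0.5, -0.6]
gripper_width: 0.0441
gripper_force: 3.0
```

```bash
python3 -c "
from h import *
bottle()"
```

```text
cap missing [None, (array([361.39896373, 250.84455959]), array([354, 244,  16,  15, 193], dtype=int32))]
body [ 0.4262 -0.1214  0.034 ] err [1.2 1.2] area [183, 550]
t 12.1833 tcp [ 0.4295 -0.1084  0.0441] F [-0.3 -0.5 -0.6] w 0.0441 gf 3.0
```

Request:
send_rows --moves '[{"slide": [0.03,0,0.05],"turn": 0,"gripper": 0.35},{"slide": [0.06,0,0.1],"turn": 0,"gripper": 0.35},{"slide": [0.08,0,0.15],"turn": 0,"gripper": 0.35},{"slide": [0.09,0,0.19],"turn": 0,"gripper": 0.35},{"slide": [0.09,0,0.21],"turn": 0,"gripper": 0.35}]'

```text
time_s: 12.7
tcp_pos: [0.4299, -0.1209, 0.0123]
eef_rot: [180.0, -0.0, -90.0]
contact_force: [-0.3, 0.1, 4.5]
gripper_width: 0.0438
gripper_force: 3.0
```

```bash
python3 - <<'E'
from h import *
bottle(rad=90)
c=snap('side'); m=masks(c,get_state()['tcp_pos'],90)
for k in m:
    n,l,st,ce=cv2.connectedComponentsWithStats(k.astype(np.uint8)); i=1+np.argmax(st[1:,4]); print(st[i],ce[i],ray(c,*ce[i],.022).round(4))
E
```

```text
cap [ 0.4245 -0.0416  0.027 ] err [0.1 0.1] area [20, 188]
body [ 0.4296 -0.1372  0.0145] err [0.2 0.2] area [120, 393]
axis [-0.05  0.99  0.13] tilt 82.6
t 12.7 tcp [ 0.4299 -0.1209  0.0123] F [-0.3  0.1  4.5] w 0.0438 gf 3.0
[353 242  16  15 187] [360.87165775 248.97326203] [ 0.4256 -0.0499  0.022 ]
[354 222  22  29 398] [365.97738693 233.93718593] [ 0.4271 -0.1241  0.022 ]
```

Request:
send_rows --moves '[{"slide": [0,0,0],"turn": 0,"gripper": 0.6},{"slide": [0,0,0],"turn": 0,"gripper": 0.8},{"slide": [0,0,0],"turn": 0,"gripper": 0.85},{"slide": [0,0,0],"turn": 0,"gripper": 0.85},{"slide": [0,0,0],"turn": 0,"gripper": 0.85}]'

```text
time_s: 13.27
tcp_pos: [0.4298, -0.1207, 0.0131]
eef_rot: [-180.0, 0.0, -90.0]
contact_force: [0.4, 0.0, 0.3]
gripper_width: 0.0708
gripper_force: 0.0
```

```bash
python3 - <<'E'
from h import *
o=bottle(rad=90)
c=snap('side'); m=masks(c,get_state()['tcp_pos'],90)[0]
n,l,st,ce=cv2.connectedComponentsWithStats(m.astype(np.uint8)); i=1+np.argmax(st[1:,4]); print(st[i],ce[i])
yy,xx=np.where(l==i); print('bottom',ray(c,xx[yy==yy.max()].mean(),yy.max()+.5,.005).round(4))
for ye in (-.05,-.04,-.03,-.02): print(ye, px(c,[.4256,ye,.005]).round(1), px(c,[.4256,ye,.039]).round(1), px(c,[.4256,ye-.02,.039]).round(1), px(c,[.4256+.017,ye,.022]).round(1)-px(c,[.4256-.017,ye,.022]).round(1))
E
```

```text
cap [ 0.4239 -0.042   0.0272] err [0. 0.] area [21, 190]
body [ 0.4274 -0.1365  0.0163] err [0.4 0.4] area [137, 406]
axis [-0.04  0.99  0.11] tilt 83.4
t 13.2667 tcp [ 0.4298 -0.1207  0.0131] F [0.4 0.  0.3] w 0.0708 gf 0.0
[353 241  16  16 190] [361.07894737 248.72631579]
bottom [ 0.4239 -0.0447  0.005 ]
-0.05 [360.7 255.3] [361.1 242.5] [362.7 238.4] [-14.6  -1.7]
-0.04 [359.9 257.4] [360.2 244.6] [361.9 240.5] [-14.6  -1.7]
-0.03 [359.1 259.6] [359.4 246.8] [361.1 242.5] [-14.7  -1.7]
-0.02 [358.2 261.8] [358.6 248.9] [360.2 244.6] [-14.8  -1.8]
```

Request:
send_rows --moves '[{"slide": [-0.1,0.01,0],"turn": 0,"gripper": 0.85},{"slide": [-0.22,0.02,0],"turn": 0,"gripper": 0.85},{"slide": [-0.34,0.03,0],"turn": 0,"gripper": 0.85},{"slide": [-0.45,0.03,0],"turn": 0,"gripper": 0.8},{"slide": [-0.52,0.03,0],"turn": 0,"gripper": 0.7}]' --newtons 3

```text
time_s: 13.83
tcp_pos: [0.4253, -0.0417, 0.0131]
eef_rot: [-180.0, 0.0, -90.0]
contact_force: [-0.2, 0.5, -0.2]
gripper_width: 0.0677
gripper_force: 0.0
```

Request:
send_rows --moves '[{"slide": [0,0,0],"turn": 0,"gripper": 0.25},{"slide": [0,0,0],"turn": 0,"gripper": 0.25},{"slide": [0,0,0],"turn": 0,"gripper": 0.25},{"slide": [0,0,0],"turn": 0,"gripper": 0.25},{"slide": [0,0,0],"turn": 0,"gripper": 0.25}]'

```text
time_s: 14.25
tcp_pos: [0.4252, -0.0433, 0.013]
eef_rot: [-180.0, 0.0, -90.0]
contact_force: [-0.0, 1.8, 0.4]
gripper_width: 0.0352
gripper_force: 0.1
```

Request:
send_rows --moves '[{"slide": [0,0,0],"turn": 0,"gripper": 0.25},{"slide": [0,0,0],"turn": 0,"gripper": 0.25},{"slide": [0,0,-0.03],"turn": 0,"gripper": 0.25},{"slide": [0,0,-0.08],"turn": 0,"gripper": 0.25},{"slide": [0,0,-0.14],"turn": 0,"gripper": 0.25}]'

```text
time_s: 14.67
tcp_pos: [0.4247, -0.043, 0.0343]
eef_rot: [179.9, -0.0, -90.0]
contact_force: [-0.0, -0.3, -0.5]
gripper_width: 0.0337
gripper_force: 3.0
```

```bash
python3 -c "
from h import *
bottle(rad=90)"
```

```text
cap [ 0.4254 -0.0547  0.0396] err [0.7 0.7] area [64, 179]
body [ 0.4334 -0.1087  0.0407] err [1.2 1.1] area [635, 145]
axis [-0.15  0.99 -0.02] tilt 91.2
t 14.6667 tcp [ 0.4247 -0.043   0.0343] F [-0.  -0.3 -0.5] w 0.0337 gf 3.0
```

Request:
send_rows --moves '[{"slide": [0,0,-0.08],"turn": 0,"gripper": 0.25},{"slide": [0,0,-0.2],"turn": 0,"gripper": 0.25},{"slide": [0,0,-0.35],"turn": 0,"gripper": 0.25},{"slide": [0,0,-0.5],"turn": 0,"gripper": 0.25},{"slide": [0,0,-0.6],"turn": 0,"gripper": 0.25}]'

```text
time_s: 15.18
tcp_pos: [0.4256, -0.0426, 0.1258]
eef_rot: [-179.9, 0.0, -90.0]
contact_force: [0.7, 0.9, -0.5]
gripper_width: 0.0339
gripper_force: 3.0
```

```bash
python3 -c "
from h import *
bottle(rad=90)"
```

```text
cap [ 0.4264 -0.0541  0.1279] err [0.6 0.7] area [117, 134]
body [ 0.4309 -0.0366  0.0738] err [3.2 3.4] area [320, 725]
axis [-0.08 -0.31  0.95] tilt 18.5
t 15.1833 tcp [ 0.4256 -0.0426  0.1258] F [ 0.7  0.9 -0.5] w 0.0339 gf 3.0
```

Request:
send_rows --moves '[{"slide": [0,0,0.05],"turn": 0,"gripper": 0.25},{"slide": [0,0,0.1],"turn": 0,"gripper": 0.25},{"slide": [0,0,0.14],"turn": 0,"gripper": 0.25},{"slide": [0,0,0.17],"turn": 0,"gripper": 0.25},{"slide": [0,0,0.19],"turn": 0,"gripper": 0.25}]'

```text
time_s: 15.7
tcp_pos: [0.4243, -0.0431, 0.0938]
eef_rot: [179.8, -0.1, -90.0]
contact_force: [-1.6, -0.8, -1.9]
gripper_width: 0.0339
gripper_force: 3.0
```

```bash
python3 -c "
from h import *
bottle(rad=90,pic='x4.png')"
```

```text
cap [ 0.4233 -0.0539  0.0942] err [0.5 0.5] area [105, 143]
body [ 0.427  -0.0399  0.0378] err [2.7 2.8] area [324, 708]
axis [-0.06 -0.24  0.97] tilt 14.4
t 15.7 tcp [ 0.4243 -0.0431  0.0938] F [-1.6 -0.8 -1.9] w 0.0339 gf 3.0
```

View pics/x4.png

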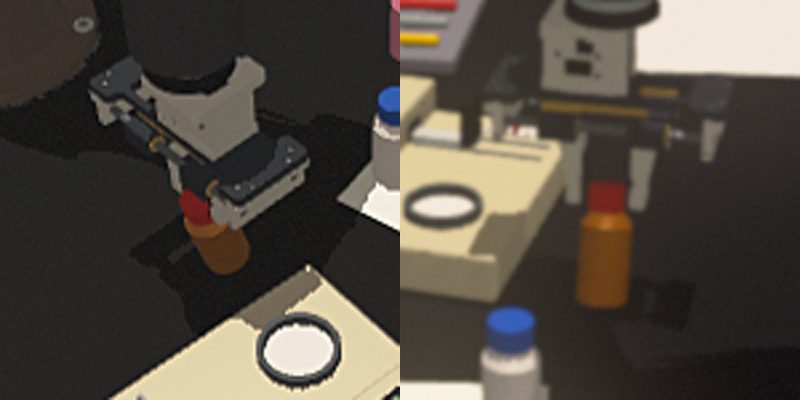

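The picture shows the bottle hanging cap up, leaning about 15° toward -y, just above the bench. I press its base lightly on the bench and slide the grip toward +y to straighten it.

Request:
send_rows --moves '[{"slide": [0,0,0.02],"turn": 0,"gripper": 0.25},{"slide": [-0.03,0,0.035],"turn": 0,"gripper": 0.25},{"slide": [-0.08,0,0.045],"turn": 0,"gripper": 0.25},{"slide": [-0.13,0,0.05],"turn": 0,"gripper": 0.25},{"slide": [-0.17,0,0.055],"turn": 0,"gripper": 0.25}]'

```text
time_s: 16.22
tcp_pos: [0.4253, -0.0163, 0.0872]
eef_rot: [-180.0, 0.0, -90.0]
contact_force: [-1.1, 0.5, -0.9]
gripper_width: 0.0338
gripper_force: 3.0
```

```bash
python3 -c "
from h import *
bottle(rad=90)"
```

```text
cap [ 0.4249 -0.0276  0.0889] err [0.6 0.7] area [111, 175]
body [ 0.4257 -0.0263  0.0299] err [1.7 1.8] area [402, 651]
axis [-0.01 -0.02  1.  ] tilt 1.5
t 16.2167 tcp [ 0.4253 -0.0163  0.0872] F [-1.1  0.5 -0.9] w 0.0338 gf 3.0
```

Request:
send_rows --moves '[{"slide": [0,0,0],"turn": 0,"gripper": 0.5},{"slide": [0,0,0],"turn": 0,"gripper": 0.6},{"slide": [0.01,0,0],"turn": 0,"gripper": 0.6},{"slide": [0.017,0,0.04],"turn": 0,"gripper": 0.6},{"slide": [0.017,0,0.085],"turn": 0,"gripper": 0.6}]'

```text
time_s: 16.73
tcp_pos: [0.4255, -0.02, 0.0743]
eef_rot: [-179.9, 0.0, -90.0]
contact_force: [0.9, 0.4, 0.4]
gripper_width: 0.0524
gripper_force: 0.0
```

Request:
send_rows --moves '[{"slide": [0,0,0],"turn": 0,"gripper": 0.25},{"slide": [0,0,0],"turn": 0,"gripper": 0.2},{"slide": [0,0,0],"turn": 0,"gripper": 0.2},{"slide": [0,0,0],"turn": 0,"gripper": 0.2},{"slide": [0,0,0],"turn": 0,"gripper": 0.2}]' --newtons 20

```text
time_s: 17.15
tcp_pos: [0.4253, -0.0198, 0.0745]
eef_rot: [-180.0, 0.0, -90.0]
contact_force: [0.2, -0.3, -0.7]
gripper_width: 0.0335
gripper_force: 20.0
```

```bash
python3 -c "
from h import *
bottle(rad=90)"
```

```text
cap [ 0.4258 -0.0318  0.0865] err [0.8 0.9] area [58, 177]
body [ 0.4262 -0.0279  0.0287] err [1.6 1.7] area [376, 636]
axis [-0.01 -0.07  1.  ] tilt 3.8
t 17.15 tcp [ 0.4253 -0.0198  0.0745] F [ 0.2 -0.3 -0.7] w 0.0335 gf 20.0
```

```bash
cat > well.py <<'E'
from h import *
from scipy.optimize import least_squares
cs=[snap('scene'),snap('side')]
g=np.array([.5817,-.0745,.05]); S=8
def pred(c,xy):
    t=np.linspace(0,2*np.pi,80); m=[]
    for z in (.05,.062):
        P=np.array([px(c,[xy[0]+.03*np.cos(a),xy[1]+.03*np.sin(a),z]) for a in t]); k=np.zeros((480*2,640*2),np.uint8); cv2.fillPoly(k,[np.round(P*2*16).astype(np.int32)],1,shift=4); m.append(k)
    yy,xx=np.where(m[0]&m[1]); return np.array([xx.mean(),yy.mean()])/2, len(xx)/4
obs=[]
for c in cs:
    hsv=cv2.cvtColor(c['img'],cv2.COLOR_RGB2HSV); u=px(c,g); yy,xx=np.mgrid[:480,:640]
    m=(np.hypot(xx-u[0],yy-u[1])<25)&(hsv[...,1]<40)&(hsv[...,2]>120); r=big(m); obs.append(r[0]); print(r[0].round(1),r[1],[np.round(v,1) for v in pred(c,g)])
f=lambda q: np.ravel([pred(c,q)[0]-o for c,o in zip(cs,obs)])
for i,c in enumerate(cs): print('single',least_squares(lambda q: pred(c,q)[0]-obs[i],g[:2],diff_step=.01).x.round(4))
r=least_squares(f,g[:2],diff_step=.01); print('both',r.x.round(4),r.fun.round(1))
E
python3 well.py
```

```text
[292.6 295.1] [280 285  26  20 386] [array([293.5, 295.1]), np.float64(391.0)]
[301.6 224.3] [290 220  24   9 161] [array([298.4, 224.1]), np.float64(131.8)]
single [ 0.5804 -0.0758]
single [ 0.5745 -0.0757]
both [ 0.5779 -0.0766] [-0.9 -0.4 -1.2 -0.3]
```

Request:
send_rows --moves '[{"slide": [0,0,-0.05],"turn": 0,"gripper": 0.2},{"slide": [0,0,-0.15],"turn": 0,"gripper": 0.2},{"slide": [0,0,-0.3],"turn": 0,"gripper": 0.2},{"slide": [0,0,-0.45],"turn": 0,"gripper": 0.2},{"slide": [0,0,-0.6],"turn": 0,"gripper": 0.2}]'

```text
time_s: 17.77
tcp_pos: [0.425, -0.0199, 0.166]
eef_rot: [180.0, -0.0, -90.0]
contact_force: [1.4, 0.3, -1.7]
gripper_width: 0.0331
gripper_force: 20.0
```

```bash
python3 -c "
from h import *
bottle(rad=90)"
```

```text
cap [ 0.4279 -0.0333  0.1816] err [0.9 0.9] area [84, 172]
body [ 0.4291 -0.0308  0.1249] err [2.  2.1] area [435, 690]
axis [-0.02 -0.04  1.  ] tilt 2.8
t 17.7667 tcp [ 0.425  -0.0199  0.166 ] F [ 1.4  0.3 -1.7] w 0.0331 gf 20.0
```

Request:
send_rows --moves '[{"slide": [0.05,-0.1,0],"turn": 0,"gripper": 0.2},{"slide": [0.1,-0.22,0],"turn": 0,"gripper": 0.2},{"slide": [0.15,-0.34,0],"turn": 0,"gripper": 0.2},{"slide": [0.2,-0.46,0],"turn": 0,"gripper": 0.2},{"slide": [0.25,-0.58,0],"turn": 0,"gripper": 0.2}]'

```text
time_s: 18.28
tcp_pos: [0.5128, -0.0578, 0.1644]
eef_rot: [180.0, 0.0, -90.0]
contact_force: [-0.2, 0.5, -0.7]
gripper_width: 0.0335
gripper_force: 20.0
```

Request:
send_rows --moves '[{"slide": [0.04,-0.12,0],"turn": 0,"gripper": 0.2},{"slide": [0.08,-0.24,0],"turn": 0,"gripper": 0.2},{"slide": [0.11,-0.34,0],"turn": 0,"gripper": 0.2},{"slide": [0.12,-0.41,0],"turn": 0,"gripper": 0.2},{"slide": [0.12,-0.44,0.05],"turn": 0,"gripper": 0.2}]'

```text
time_s: 18.7
tcp_pos: [0.5801, -0.0756, 0.1576]
eef_rot: [-179.9, -0.0, -90.0]
contact_force: [0.3, 0.4, -0.9]
gripper_width: 0.0333
gripper_force: 20.0
```

```bash
python3 -c "
from h import *
o=bottle(rad=90,pic='x5.png')
"
```

```text
cap [ 0.5801 -0.0867  0.1683] err [0.2 0.2] area [73, 139]
body [ 0.5804 -0.0837  0.1127] err [1.6 1.5] area [448, 560]
axis [-0.01 -0.05  1.  ] tilt 3.0
t 18.7 tcp [ 0.5801 -0.0756  0.1576] F [ 0.3  0.4 -0.9] w 0.0333 gf 20.0
```

View pics/x5.png

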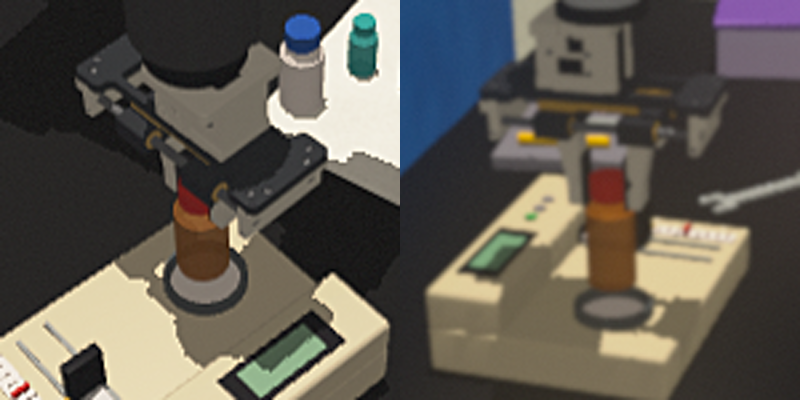

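The bottle hangs centred over the ring in both views: bottle x=202 against ring x=205 in the scene view, 612 against 614 in the side view. I lower it gently.

Request:
send_rows --moves '[{"slide": [0,0.01,0.04],"turn": 0,"gripper": 0.2},{"slide": [0,0.01,0.08],"turn": 0,"gripper": 0.2},{"slide": [0,0.01,0.12],"turn": 0,"gripper": 0.2},{"slide": [0,0.01,0.15],"turn": 0,"gripper": 0.2},{"slide": [0,0.01,0.17],"turn": 0,"gripper": 0.2}]'

```text
time_s: 19.22
tcp_pos: [0.5761, -0.0752, 0.1308]
eef_rot: [180.0, 0.0, -90.0]
contact_force: [0.0, 0.5, -0.3]
gripper_width: 0.0332
gripper_force: 20.0
```

Request:
send_rows --moves '[{"slide": [0,0,0.01],"turn": 0,"gripper": 0.2},{"slide": [0,0,0.02],"turn": 0,"gripper": 0.2},{"slide": [0,0,0.03],"turn": 0,"gripper": 0.2},{"slide": [0,0,0.035],"turn": 0,"gripper": 0.2},{"slide": [0,0,0.035],"turn": 0,"gripper": 0.2}]'

```text
time_s: 19.63
tcp_pos: [0.5767, -0.0753, 0.1262]
eef_rot: [-180.0, 0.0, -90.0]
contact_force: [-0.5, -0.4, -1.0]
gripper_width: 0.0336
gripper_force: 20.0
```

```bash
python3 -c "
from h import *
bottle(rad=90)"
```

```text
cap [ 0.5785 -0.0885  0.1388] err [0.6 0.5] area [64, 128]
body [ 0.5797 -0.086   0.0849] err [1.7 1.6] area [404, 543]
axis [-0.02 -0.05  1.  ] tilt 3.0
t 19.6333 tcp [ 0.5767 -0.0753  0.1262] F [-0.5 -0.4 -1. ] w 0.0336 gf 20.0
```

Request:
send_rows --moves '[{"slide": [0,0,0.007],"turn": 0,"gripper": 0.2},{"slide": [0,0,0.014],"turn": 0,"gripper": 0.2},{"slide": [0,0,0.019],"turn": 0,"gripper": 0.2},{"slide": [0,0,0.019],"turn": 0,"gripper": 0.2},{"slide": [0,0,0.019],"turn": 0,"gripper": 0.2}]'

```text
time_s: 20.15
tcp_pos: [0.577, -0.0754, 0.1244]
eef_rot: [-179.9, -0.0, -90.0]
contact_force: [-2.6, 0.4, 6.8]
gripper_width: 0.0333
gripper_force: 20.0
```

Request:
send_rows --moves '[{"slide": [0,0,0],"turn": 0,"gripper": 0.45},{"slide": [0,0,0],"turn": 0,"gripper": 0.55},{"slide": [0,0,0],"turn": 0,"gripper": 0.65},{"slide": [0,0,0],"turn": 0,"gripper": 0.75},{"slide": [0,0,0],"turn": 0,"gripper": 0.8}]'

```text
time_s: 20.57
tcp_pos: [0.5767, -0.0753, 0.1232]
eef_rot: [180.0, -0.0, -90.0]
contact_force: [-0.6, 0.7, 0.3]
gripper_width: 0.0608
gripper_force: 0.0
```

```bash
python3 -c "
from h import *
bottle(rad=90)"
```

```text
cap [ 0.575  -0.0863  0.138 ] err [0.4 0.4] area [86, 144]
body [ 0.5791 -0.086   0.0834] err [2.1 1.9] area [416, 524]
axis [-0.07 -0.01  1.  ] tilt 4.3
t 20.5667 tcp [ 0.5767 -0.0753  0.1232] F [-0.6  0.7  0.3] w 0.0608 gf 0.0
```

Request:
send_rows --moves '[{"slide": [0,0,-0.05],"turn": 0,"gripper": 0.8},{"slide": [0,0,-0.2],"turn": 0,"gripper": 0.8},{"slide": [0,0,-0.4],"turn": 0,"gripper": 0.7},{"slide": [0,0,-0.6],"turn": 0,"gripper": 0.6},{"slide": [0,0,-0.8],"turn": 0,"gripper": 0.45}]'

```text
time_s: 21.08
tcp_pos: [0.5765, -0.0754, 0.2453]
eef_rot: [-180.0, -0.0, -90.0]
contact_force: [0.2, 0.1, -0.2]
gripper_width: 0.0553
gripper_force: 0.0
```

Request:
send_rows --moves '[{"slide": [0.2,-0.02,0],"turn": 0.032,"gripper": 0.45},{"slide": [0.4,-0.05,0],"turn": 0.032,"gripper": 0.45},{"slide": [0.6,-0.07,0],"turn": 0.032,"gripper": 0.45},{"slide": [0.8,-0.09,0],"turn": 0.032,"gripper": 0.45},{"slide": [0.94,-0.1,0],"turn": 0.032,"gripper": 0.45}]'

```text
time_s: 21.5
tcp_pos: [0.5918, -0.2184, 0.244]
eef_rot: [-180.0, -0.0, -92.9]
contact_force: [0.2, 0.5, 0.2]
gripper_width: 0.0396
gripper_force: 0.0
```

```bash
python3 - <<'E'
from h import *
bottle(rad=60,near=[.578,-.076,.1])
s=get_state(); print(s['eef_rot'])
w=snap('wrist','w6.png'); hsv=cv2.cvtColor(w['img'],cv2.COLOR_RGB2HSV).astype(int); H,S,V=hsv[...,0],hsv[...,1],hsv[...,2]
pr=dict(mark=[.5528,-.253,.0575],pointer=[.59,-.24,.057],tab=[.592,-.216,.1]); 
for k,v in pr.items(): print(k,px(w,v).round(1))
for n,m in [('red',((H<6)|(H>174))&(S>140)&(V>60)),('yel',(H>20)&(H<32)&(S>170)&(V>90))]:
    k,l,st,ce=cv2.connectedComponentsWithStats(m.astype(np.uint8))
    for i in range(1,k):
        if st[i][4]>15: print(n,st[i],ce[i].round(1),ray(w,*ce[i],.0572).round(4))
b=snap('scene','s6.png')
E
```

```text
cap [ 0.5756 -0.078   0.1418] err [1.9 1.8] area [203, 156]
body [ 0.5797 -0.0841  0.086 ] err [2.4 2.3] area [451, 554]
axis [-0.07  0.11  0.99] tilt 7.5
t 21.5 tcp [ 0.5918 -0.2184  0.244 ] F [0.2 0.5 0.2] w 0.0396 gf 0.0
[ 1.79978571e+02 -2.97077902e-02 -9.30493019e+01]
mark [357.5 182.7]
pointer [317.7 199. ]
tab [316.9 234.6]
red [355 173   4   8  17] [356.2 176.7] [ 0.5539 -0.2585  0.0572]
yel [319 188   3  19  57] [320. 197.] [ 0.5878 -0.2417  0.0572]
```

Request:
send_rows --moves '[{"slide": [0,0.017,0.2],"turn": 0,"gripper": 0.45},{"slide": [0,0.017,0.4],"turn": 0,"gripper": 0.45},{"slide": [0,0.017,0.6],"turn": 0,"gripper": 0.45},{"slide": [0,0.017,0.75],"turn": 0,"gripper": 0.45},{"slide": [0,0.017,0.88],"turn": 0,"gripper": 0.45}]'

```text
time_s: 22.12
tcp_pos: [0.5886, -0.2149, 0.1099]
eef_rot: [179.9, 0.0, -92.8]
contact_force: [0.2, 0.0, -0.3]
gripper_width: 0.0395
gripper_force: 0.0
```

```bash
cat > mk.py <<'E'
from h import *
import sys
s=get_state(); print('tcp',np.round(s['tcp_pos'],4),'F',np.round(s['contact_force'],1),'w',round(s['gripper_width'],4),s['gripper_force'],s['eef_rot'][2])
ax=np.array([np.cos(-.051),np.sin(-.051)]); R={}
cs={n:snap(n) for n in ['scene','wrist','side']}
for cam,c in cs.items():
    hsv=cv2.cvtColor(c['img'],cv2.COLOR_RGB2HSV).astype(int); H,S,V=hsv[...,0],hsv[...,1],hsv[...,2]
    yy,xx=np.mgrid[:480,:640]; u=px(c,[.56,-.245,.0575]); reg=np.hypot(xx-u[0],yy-u[1])<(70 if cam=='wrist' else 25)
    for n,m in [('red',((H<6)|(H>174))&(S>110)&(V>40)),('yel',(H>20)&(H<33)&(S>150)&(V>70))]:
        r=big(m&reg)
        if r is None: print(cam,n,'none'); continue
        p=ray(c,*r[0],.0572); R[cam,n]=p; print(cam,n,r[0].round(1),r[1].tolist(),p.round(4))
    if (cam,'red') in R and (cam,'yel') in R: print(cam,'pointer-mark along reader x: %.4f'%((R[cam,'yel']-R[cam,'red'])[:2]@ax),'y: %.4f'%((R[cam,'yel']-R[cam,'red'])[:2]@np.array([-ax[1],ax[0]])))
E
python3 mk.py
```

```text
tcp [ 0.5886 -0.2149  0.1099] F [ 0.2  0.  -0.3] w 0.0395 0.0 -92.81590076112717
scene red [223.1 336.9] [220, 334, 7, 6, 19] [ 0.5566 -0.2544  0.0572]
scene yel [237.9 343.1] [235, 340, 7, 7, 18] [ 0.5903 -0.2418  0.0572]
scene pointer-mark along reader x: 0.0330 y: 0.0143
wrist red [372.5 192.9] [369, 179, 8, 29, 213] [ 0.5535 -0.2547  0.0572]
wrist yel [312.1 218.6] [309, 202, 7, 33, 220] [ 0.5878 -0.242   0.0572]
wrist pointer-mark along reader x: 0.0336 y: 0.0145
side red [304.6 190.1] [300, 183, 10, 14, 113] [ 0.6202 -0.2656  0.0572]
side yel none
```

Request:
send_rows --moves '[{"slide": [0,0,0.15],"turn": 0,"gripper": 0.45},{"slide": [0,0,0.29],"turn": 0,"gripper": 0.45},{"slide": [0,0,0.29],"turn": 0,"gripper": 0.2},{"slide": [0,0,0.29],"turn": 0,"gripper": 0.05},{"slide": [0,0,0.29],"turn": 0,"gripper": 0.05}]' --newtons 35

```text
time_s: 22.68
tcp_pos: [0.5906, -0.2162, 0.0701]
eef_rot: [-179.9, -0.0, -92.8]
contact_force: [0.5, -0.5, 0.1]
gripper_width: 0.025
gripper_force: 0.0
```

Request:
send_rows --moves '[{"slide": [0,0,0],"turn": 0,"gripper": 0.05},{"slide": [0,0,0],"turn": 0,"gripper": 0.05},{"slide": [0,0,0],"turn": 0,"gripper": 0.05},{"slide": [0,0,0],"turn": 0,"gripper": 0.05},{"slide": [0,0,0],"turn": 0,"gripper": 0.05}]'

```text
time_s: 23.1
tcp_pos: [0.5899, -0.2163, 0.0697]
eef_rot: [-179.9, -0.0, -92.9]
contact_force: [-2.3, 1.8, 6.5]
gripper_width: 0.0121
gripper_force: 35.0
```

```bash
python3 mk.py
```

```text
tcp [ 0.5899 -0.2163  0.0697] F [-2.3  1.8  6.5] w 0.0121 35.00448167324066 -92.8773299709068
scene red [223.5 336.7] [220, 334, 7, 6, 18] [ 0.5568 -0.2535  0.0572]
scene yel [238.1 343.1] [235, 340, 7, 7, 19] [ 0.5905 -0.2416  0.0572]
scene pointer-mark along reader x: 0.0330 y: 0.0136
wrist red [391.5 205.8] [387, 189, 10, 35, 311] [ 0.5536 -0.2547  0.0572]
wrist yel [318.5 235.6] [314, 216, 9, 40, 320] [ 0.5879 -0.2423  0.0572]
wrist pointer-mark along reader x: 0.0336 y: 0.0142
side red [304.6 190.3] [300, 184, 10, 13, 109] [ 0.6197 -0.2641  0.0572]
side yel none
```

Request:
send_rows --moves '[{"slide": [0,0.04,0],"turn": 0,"gripper": 0.05},{"slide": [0,0.08,0],"turn": 0,"gripper": 0.05},{"slide": [0,0.12,0],"turn": 0,"gripper": 0.05},{"slide": [0,0.16,0],"turn": 0,"gripper": 0.05},{"slide": [0,0.19,0],"turn": 0,"gripper": 0.05}]'

```text
time_s: 23.67
tcp_pos: [0.5627, -0.2148, 0.0697]
eef_rot: [-179.7, -0.0, -92.8]
contact_force: [6.4, 1.0, 3.7]
gripper_width: 0.0116
gripper_force: 35.0
```

Request:
send_rows --moves '[{"slide": [0,0.012,0],"turn": 0,"gripper": 0.05},{"slide": [0,0.024,0],"turn": 0,"gripper": 0.05},{"slide": [0,0.034,0],"turn": 0,"gripper": 0.05},{"slide": [0,0.034,0],"turn": 0,"gripper": 0.05},{"slide": [0,0.034,0],"turn": 0,"gripper": 0.05}]'

```text
time_s: 24.08
tcp_pos: [0.5581, -0.2145, 0.0697]
eef_rot: [-179.7, -0.0, -92.8]
contact_force: [5.5, 2.0, 3.7]
gripper_width: 0.0119
gripper_force: 35.0
```

```bash
python3 mk.py
```

```text
tcp [ 0.5581 -0.2145  0.0697] F [5.5 2.  3.7] w 0.0119 35.024351477622986 -92.84079979062356
scene red [222.5 337.4] [220, 336, 6, 4, 15] [ 0.5567 -0.2562  0.0572]
scene yel [229.2 333.1] [226, 330, 7, 7, 17] [ 0.5585 -0.2395  0.0572]
scene pointer-mark along reader x: 0.0010 y: 0.0167
wrist red [323.1 203.2] [319, 189, 9, 34, 217] [ 0.5533 -0.2557  0.0572]
wrist yel [318.5 236.3] [314, 216, 9, 40, 309] [ 0.5563 -0.2402  0.0572]
wrist pointer-mark along reader x: 0.0021 y: 0.0157
side red [303.9 190.4] [300, 184, 9, 13, 92] [ 0.6216 -0.2632  0.0572]
side yel none
```

Request:
send_rows --moves '[{"slide": [0,0.005,0],"turn": 0,"gripper": 0.05},{"slide": [0,0.011,0],"turn": 0,"gripper": 0.05},{"slide": [0,0.011,0],"turn": 0,"gripper": 0.05},{"slide": [0,0.011,0],"turn": 0,"gripper": 0.05},{"slide": [0,0.011,0],"turn": 0,"gripper": 0.05}]'

```text
time_s: 24.65
tcp_pos: [0.5566, -0.2144, 0.0697]
eef_rot: [-179.7, -0.0, -92.8]
contact_force: [6.6, 1.4, 4.5]
gripper_width: 0.0118
gripper_force: 35.0
```

```bash
python3 mk.py; python3 -c "
from h import *
a=snap('scene')['img'][230:400,180:360,::-1]; w=snap('side')['img'][130:300,200:380,::-1]
cv2.imwrite('pics/fin.png',np.hstack([cv2.resize(a,(400,378),interpolation=cv2.INTER_CUBIC),cv2.resize(w,(400,378),interpolation=cv2.INTER_CUBIC)]))"
```

```text
tcp [ 0.5566 -0.2144  0.0697] F [6.6 1.4 4.5] w 0.0118 35.02570867538452 -92.8382558939012
scene red [222.5 337.4] [220, 336, 6, 4, 15] [ 0.5567 -0.2562  0.0572]
scene yel [229.1 332.5] [226, 330, 7, 6, 17] [ 0.5571 -0.2389  0.0572]
scene pointer-mark along reader x: -0.0004 y: 0.0173
wrist red [319.7 202.4] [316, 189, 9, 28, 206] [ 0.5534 -0.2561  0.0572]
wrist yel [318.5 236.6] [314, 218, 9, 38, 305] [ 0.5547 -0.24    0.0572]
wrist pointer-mark along reader x: 0.0005 y: 0.0161
side red [304.  190.5] [300, 184, 9, 13, 93] [ 0.6212 -0.2624  0.0572]
side yel none
```

View pics/fin.png

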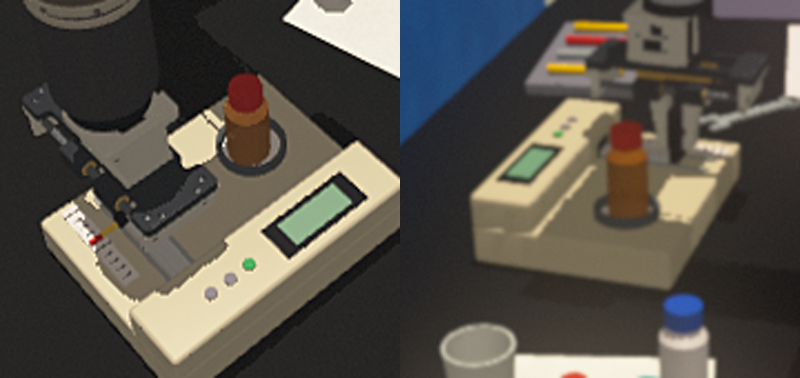

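The bottle stands upright inside the ring, in the scene view at (246,130) and the side view at (627,175). The yellow pointer meets the red mark at (97,238), and the spare and beaker are still standing. I hand the job in.

```bash
python3 -c "
from plant import order
print(order.close_job())"
```

```text
the job is handed in; nothing more can be done
None
```

The job is handed in, with no verdict returned: the sample bottle was turned upside down (168° measured) and stands upright and released in the well, and the gripper is holding the shutter with its pointer about 0.5 mm from the red mark.

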